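# Paddle from hook to tin

### The job

Take the long stirring paddle off its hook by lifting it clear and carrying it away still hanging upright, then lay it flat on the bench and let go. Pick it up again from there and lay it flat across the mouth of the open tin on the scale, centred so that it rests on the rim on both sides; do not disturb the other things, and leave the tin standing where it is.

Things in the scene. Friction and masses are not known exactly. Their poses are not given: they have to be found in the camera images.
- paddle_center (a point): Centre of the stirring paddle: flat white plastic bar 200 mm long, 10 mm thick, about 70 g, balance point 7 mm nearer the blade. z axis along its length to the hanging end, y its width, x its thickness. From the hanging end: slotted head 40 wide, 76 long; shank 26 wide, 70 long; blade 40 wide, 54 long. It starts hanging upright on either hook, bottom end 36 mm above the bench, its x axis along the hook.
- paddle_slot (a point): Middle of the hanging slot in the paddle's head, 52 mm from paddle_center. The slot is 22 mm wide, 44 mm long and begins 26 mm below the top end; the solid 26 mm above it is the place to grip while it hangs. The hook's bar passes through the slot and carries its upper end.
- scraper_center (a point): Centre of the scraper (not to be taken): 120 mm long, same slotted 40 mm wide white head, and a steel blade 70 mm wide. It hangs on the other hook, its z axis up. Leave it hanging.
- rack: Fixed steel tool rack; origin on the bench under its rail. z up, y along the rail, -x the way both hooks point (roughly to the robot). Rail: 12 mm bar, 206 mm high, 280 mm long, on a post at each end. Hooks at y = -65 and +65 mm. Base plate 300 mm along y, 12 mm thick, from 25 mm before the rail to 65 mm behind it.
- hook_left (a point): Where a tool hangs on the hook at rack y = +65 mm: top of the bar, 210 mm high, 45 mm out from the rail. The hook is an 8 mm bar running level to -x, ending 30 mm beyond this point in a tip turned up 10 mm above the bar's top. To unhook: lift 12 to 34 mm (best 22), then draw at least 60 mm along the rack's -x.
- hook_right (a point): The same point on the other hook, at rack y = -65 mm.
- can_rim (a point): Centre of the mouth, at rim height, of the open empty steel tin on the scale: 100 mm outside diameter, 100 mm high, wall 4 mm, about 300 g, loose. The rim is 148 mm above the bench.
- scale: Fixed weighing scale: origin on the bench under the centre of its round pan (168 mm across, top 48 mm high). Plinth 18 mm high, 200 mm wide in y, from 100 mm to its -x to 130 mm to its +x, where a display block 58 mm high stands. The open tin stands near the middle of the pan.
- tin: Bystander: closed tin, 84 mm across, 110 mm high, standing; origin under its base.
- jar: Bystander: lidded jar, 64 mm across, 90 mm high, standing; origin under its base.
- brush: Bystander: flat brush 180 mm long, lying on the bench; x axis along it.
Things that resemble listed ones, but are neither listed nor needed, are in the scene too. Leave any purple look-alike of the part that bears paddle_center alone.

How it is judged (in metres and radians):
On the way, in this order (a step that is already met when the one before it is completed fails the run):
1. the paddle is held off its hook, carried at least 60 mm from where it hung, touching neither rack nor bench, within 35 degrees of upright (distance of paddle_center from where it was at the start of the episode above 0.06 m and angle between paddle_center's own z axis and vertical below 0.61 rad and contact force between paddle and the fingers above 0.3 N and contact force between paddle and rack below 0.05 N and contact force between paddle and table below 0.05 N), for 0.1 s.
2. the paddle lies flat on the bench, let go and at rest (angle between paddle_center's own z axis and vertical between 1.4508 and 1.6908 rad and height (world z) of paddle_center below 0.015 m and contact force between paddle and the fingers below 0.02 N and linear speed of paddle below 0.03 m/s), for 0.2 s.
At the end, for the whole second after the job is handed in: The paddle lies flat (length level within 7 degrees, broad side down) on the rim of the open tin, its centre within 30 mm of the middle of the mouth seen from above, let go and still; the tin stands upright on the scale within 30 mm of where it started (angle between paddle_center's own z axis and vertical between 1.4508 and 1.6908 rad and horizontal distance between paddle_center and can_rim below 0.03 m and z of paddle_center in the frame of can_rim between 0.001 and 0.01 m and contact force between paddle and can above 0.1 N and linear speed of paddle below 0.02 m/s and angle between can_rim's own z axis and vertical below 0.08 rad and distance of can_rim from where it was at the start of the episode below 0.03 m); the robot touches nothing.
It fails at once if the scraper is knocked or taken (moved over 50 mm) (distance of scraper_center from where it was at the start of the episode above 0.05 m).
It fails at once if a bystander is moved over 30 mm (distance of any of tin, jar, brush from where it was at the start of the episode above 0.03 m).
It fails at once if the open tin is tipped over 20 degrees (angle between can_rim's own z axis and vertical above 0.35 rad).
It also fails if it takes over 64 s, if anything falls off the work surface, if the arm or the gripper's body presses on something with over 40 N, if the wrist force passes 120 N, or if a joint passes its speed limit or range.

### The arm

A 6-joint arm with a two-finger parallel gripper is mounted at the origin on the work surface. World frame = base frame: x ahead of the robot, y to its left, z up, the work surface at z = 0. Lengths are in mm, angles in rad, forces in N, time in s.
With the tool pointing down it reaches from about 275 to 825 mm from the base axis. Payload 5.2 kg.
Tool frame: the origin (TCP) lies at the very end of the fingers, on their centre line; the grasp point (between the pads) lies 19 mm behind it; z points along the fingers, y is the line along which they close (so a half turn about z gives the same grasp; the last joint's range is limited). The gripper opens to 93 mm and grips with 3 to 60 N. Pads are 15 mm wide; open, the fingers measure 128 mm over their backs; the gripper's body (75 mm by 188 mm) begins 65 mm behind the grasp point.
Start: joints at [-1.425, 0.259, 1.535, -0, 1.348, -0.203], TCP at [187.995, -516.878, 218.653] pointing down, gripper open.
Joint ranges: [-3.14, 3.14], [-0.91, 2.08], [0.19, 2.58], [-1.22, 4.36], [0.22, 2.71], [-3.12, 3.12]. Speed limits (rad/s): [2.57, 2.57, 3.14, 3.14, 3.14, 3.14].

### API

Orientations are given as [roll, pitch, yaw] about the fixed x, y, z axes, in that order (R = Rz(yaw) Ry(pitch) Rx(roll)).
In Python, from bench import robot gives the robot as it stands. The module is installed in compiled form; this text tells all that it offers. Calls block until the motion is done:
- robot.move_ptp(position, orientation): joint-space move of the TCP to a pose.
- robot.move_linear(position, ori=None, speed=150, f_stop=None): straight line of the TCP; ori=None keeps the orientation; speed is the mean speed in mm/s. With f_stop (N) it stops when the force on the tool has changed by that much, and returns True; else False.
- robot.move_j(angles): joint-space move.
- robot.move_gripper(opening): opening from 0.0 (shut) to 1.0 (fully open); the grip force is fixed at half the most; returns when the fingers have stopped.
- robot.sleep(seconds).
- robot.inverse_kinematics(position, orientation): joint angles nearest the present ones, or None.
- robot.get_image(name): name is "side" or "top" or "wrist"; returns a dict with "img" (420x560x3 uint8, blue, green, red), "fovy" (degrees; the focal length in pixels is half the picture's height over the tangent of half this angle, whatever the lens; pixels are square), "cx", "cy" (the principal point, pixels), "eye" and "orientation" of the camera in the world. Camera axes: x right, y down, z forward; pixel columns grow to the right and rows downward; lengths in mm; the calibration is good to about 2 mm. A picture is of the moment at which its call begins. There is no depth.
A pose or a line that the arm cannot do raises robot.MotionError and nothing moves.
- robot.hand_in(): hands the job in; it is judged then, once.
Readings, each from a call of its own:
- robot.current_t(): time.
- robot.current_qpos(): joint angles.
- robot.current_joint_vel(): joint speeds.
- robot.current_joint_efforts(): joint torques, N m.
- robot.current_tcp_pos(): TCP position.
- robot.current_eef_rot(): TCP orientation.
- robot.current_contact_force(): force on the tool from outside, world axes, zero at the start.
- robot.current_ft_torque(): the same for the moment, N m.
- robot.current_gripper_width(): opening from 0.0 (shut) to 1.0 (fully open).
- robot.current_finger_force(): force on a finger pad.
Only numpy, scipy, OpenCV 4.12 (cv2) and the standard library are available. Lean on these libraries where they do the work, as an engineer would, in place of code of your own. Each camera call takes 0.05 s, during which the arm holds its last target. There are 200 camera calls.

## Working session

There is one attempt and no reset: what is moved stays moved. The work goes in short steps, each a Python script; the robot and the scene stay as the last script left them, time stands still between calls to the robot, and variables do not carry over. Pictures are saved under pics/ and viewed, at most 10 in all, crops included, and the job is handed in when it is done.

```bash
mkdir -p pics; cat > h.py <<'E'
import numpy as np, cv2
from scipy.spatial.transform import Rotation as R
from bench import robot
def cam(n):
    d=robot.get_image(n); return d
def K(d):
    f=d["img"].shape[0]/2/np.tan(np.radians(d["fovy"])/2); return f
def rot(o):
    o=np.array(o); return R.from_euler('xyz',o).as_matrix() if o.shape==(3,) else o
def pix2z(d,u,v,z):
    r=rot(d["orientation"])@np.array([(u-d["cx"])/K(d),(v-d["cy"])/K(d),1]); e=np.array(d["eye"])
    return e+r*(z-e[2])/r[2]
def proj(d,p):
    c=rot(d["orientation"]).T@(np.array(p)-np.array(d["eye"])); return c[:2]/c[2]*K(d)+[d["cx"],d["cy"]]
E
python3 - <<'E'
from h import *
import pickle
for n in("side","top"):
    d=cam(n); print(n,{k:v for k,v in d.items() if k!="img"}); cv2.imwrite(f"pics/{n}0.png",cv2.resize(d["img"],None,fx=1.42,fy=1.42)); pickle.dump(d,open(n+".pkl","wb"))
E
```

```text
side {'fovy': 57.64225992643673, 'cx': 280.39621409194734, 'cy': 213.1639854261284, 'eye': array([ 39.24747078, 613.51476264, 893.05048968]), 'orientation': array([-2.30472974,  0.00420969, -2.45207752])}
top {'fovy': 49.43431240477367, 'cx': 274.3510037754008, 'cy': 211.47411442169945, 'eye': array([ 449.97824952,  -64.13012011, 1568.53427784]), 'orientation': array([-3.0287399 ,  0.01852149, -1.58575173])}
```

View pics/side0.png

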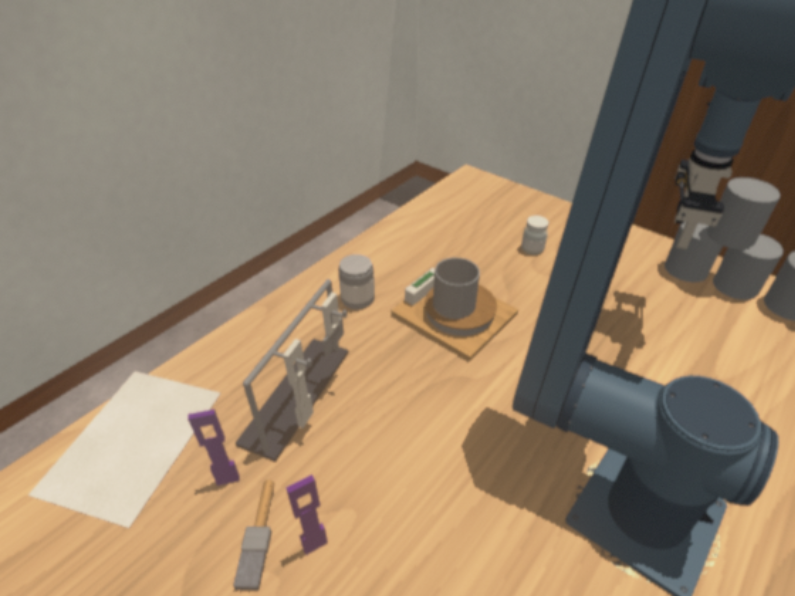

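View pics/top0.png

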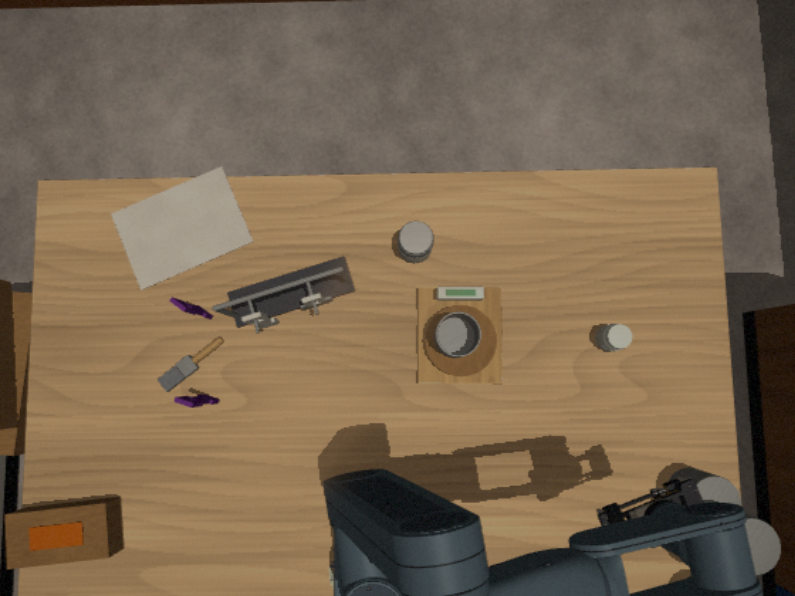

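The side picture shows the paddle on the near (left, +y) hook at about (300,385) and the scraper on the far hook at (333,315), with purple look-alikes at (213,448) and (307,515). In the top picture, the paddle head is at about (252,317), the scraper head at (312,300), the rail from (215,308) to (342,269), and the tin mouth at (458,334).

```bash
python3 - <<'E'
from h import *
import pickle
s=560/795
d=pickle.load(open("top.pkl","rb"))
for n,u,v,z in [("railL",215,308,206),("railR",342,269,206),("paddle",252,317,236),("scraper",312,300,236),("can",458,334,148),("scale",460,336,18),("base FL",237,327,12),("base FR",354,291,12),("base BR",346,258,12),("purp1",197,400,150),("purp2",191,307,150),("jar",617,336,90),("tin",416,238,110),("brush1",222,340,5),("brush2",165,384,5)]:
    print(n,pix2z(d,u*s,v*s,z).round(0))
# wrist view candidates
print(robot.current_qpos(), robot.current_t())
w=cam("wrist"); print(w["eye"],w["orientation"],w["fovy"],robot.current_tcp_pos(),robot.current_eef_rot())
c=d["img"][165:255,110:270]; cv2.imwrite("pics/topc.png",cv2.resize(c,None,fx=4.9,fy=4.9,interpolation=2))
E
```

```text
railL [594. 330. 206.]
railR [673.  59. 206.]
paddle [571. 244. 236.]
scraper [605. 119. 236.]
can [ 534. -189.  148.]
scale [ 537. -205.   18.]
base FL [568. 332.  12.]
base FR [651.  48.  12.]
base BR [732.  67.  12.]
purp1 [400. 382. 150.]
purp2 [604. 400. 150.]
jar [ 527. -554.   90.]
tin [ 758. -102.  110.]
brush1 [537. 370.   5.]
brush2 [434. 506.   5.]
[-1.42478212e+00  2.59256015e-01  1.53592422e+00 -3.79634663e-05
  1.34801015e+00 -2.02808031e-01] 0.1
[ 261.41516875 -490.36259835  384.31171953] [ 2.85948375e+00  2.15566894e-03 -1.22182909e+00] 68.51892425538857 [ 187.90888203 -516.49477238  218.03108177] [-3.14029189e+00 -2.44428581e-04  3.48746395e-01]
```

View pics/topc.png

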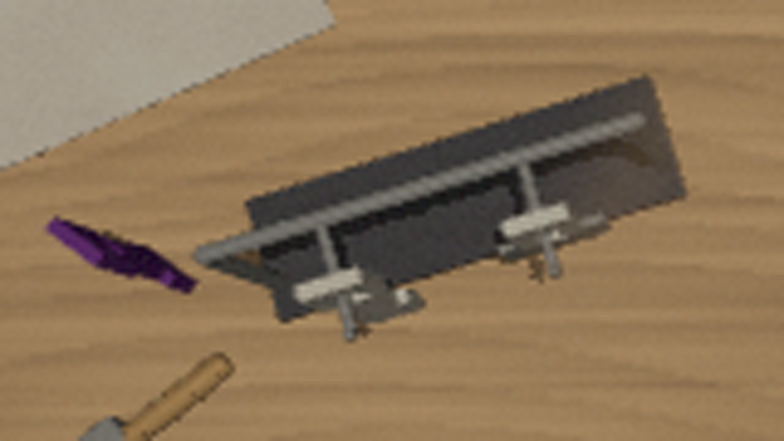

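The crop shows the paddle's top edge, a white bar, at crop (330,286) and the scraper's at (534,218). The rail ends are at (198,255) and (643,120). I'll move to a hover above the paddle and look with the wrist camera.

```bash
python3 - <<'E'
from h import *
import pickle
d=pickle.load(open("top.pkl","rb"))
P=lambda u,v,z: pix2z(d,110+u/4.9-.5,165+v/4.9-.5,z)
a,b=P(198,255,212),P(643,120,212); p=P(330,286,236); s=P(534,218,236)
print(a,b,"yaw",np.arctan2(-(a-b)[0],(a-b)[1]),p,s,"yaw",np.arctan2(-(p-s)[0],(p-s)[1]))
mid=(a+b)/2; y=(a-b)/np.linalg.norm(a-b); x=np.array([y[1],-y[0],0]); print("hook from rail",mid+65*y-45*x, np.linalg.norm(a-b))
yaw=0.28
print(robot.inverse_kinematics(p-[0,0,30],[np.pi,0,yaw]),robot.inverse_kinematics(p-[0,0,30],[np.pi,0,yaw-np.pi]))
# flat laying tilt feasibility: tool axis tilted forward by t from down, azimuth az
for az in (0.05,0.3):
  for t in (45,55,65,75):
    for r in (300,350,400):
      # tool z=(cos az sin t, .., -cos t)
      Rm=R.from_euler('z',az)*R.from_euler('y',-np.radians(t))*R.from_euler('x',np.pi)
      q=robot.inverse_kinematics([r*np.cos(az),r*np.sin(az),60],Rm.as_euler('xyz')); print(az,t,r,Rm.as_matrix()[:,2].round(2),None if q is None else np.round(q,2))
robot.move_linear([188,-516,400])
robot.move_ptp([p[0],p[1],330],[np.pi,0,yaw])
print(robot.current_qpos(),robot.current_tcp_pos(),robot.current_t())
w=cam("wrist"); pickle.dump(w,open("w1.pkl","wb")); cv2.imwrite("pics/w1.png",w["img"])
print(proj(w,p),proj(w,s),proj(w,a))
E
```

```text
[595.16362533 332.82526706 212.        ] [674.02754916  59.02841428 212.        ] yaw 0.2804467649691907 [572.52700514 245.80378558 236.        ] [611.5595572  122.92929516 236.        ] yaw 0.3075806482603704
hook from rail [573.36262866 245.93208822 212.        ] 284.9284736034689
[ 2.26751394e-01  3.97661607e-01  1.36803388e+00 -4.44089210e-16
  1.37589716e+00  1.51754772e+00] [ 0.22675139  0.39766161  1.36803388  0.          1.37589716 -1.62404493]
0.05 45 300 [ 0.71  0.04 -0.71] None
0.05 45 350 [ 0.71  0.04 -0.71] None
0.05 45 400 [ 0.71  0.04 -0.71] None
0.05 55 300 [ 0.82  0.04 -0.57] None
0.05 55 350 [ 0.82  0.04 -0.57] None
0.05 55 400 [ 0.82  0.04 -0.57] None
0.05 65 300 [ 0.91  0.05 -0.42] None
0.05 65 350 [ 0.91  0.05 -0.42] None
0.05 65 400 [ 0.91  0.05 -0.42] None
0.05 75 300 [ 0.96  0.05 -0.26] None
0.05 75 350 [ 0.96  0.05 -0.26] None
0.05 75 400 [ 0.96  0.05 -0.26] None
0.3 45 300 [ 0.68  0.21 -0.71] None
0.3 45 350 [ 0.68  0.21 -0.71] None
0.3 45 400 [ 0.68  0.21 -0.71] None
0.3 55 300 [ 0.78  0.24 -0.57] None
0.3 55 350 [ 0.78  0.24 -0.57] None
0.3 55 400 [ 0.78  0.24 -0.57] None
0.3 65 300 [ 0.87  0.27 -0.42] None
0.3 65 350 [ 0.87  0.27 -0.42] None
0.3 65 400 [ 0.87  0.27 -0.42] None
0.3 75 300 [ 0.92  0.29 -0.26] None
0.3 75 350 [ 0.92  0.29 -0.26] None
0.3 75 400 [ 0.92  0.29 -0.26] None
[ 2.25328098e-01  3.51108371e-01  1.14111244e+00 -2.77101102e-04
  1.64927031e+00  1.51736241e+00] [572.91653307 244.89391681 330.05701524] 4.5083
[278.05189884 214.22899234] [424.74301161 210.20427917] [193.52429577 158.85089278]
```

View pics/w1.png

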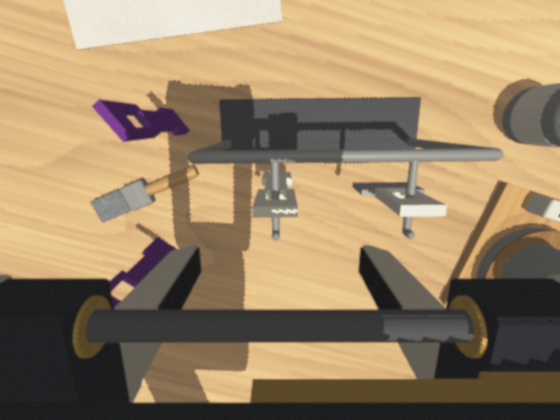

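The wrist view shows the paddle top at (275,213), against a predicted (278,214). The scraper top is at (422,208), against a predicted (425,210). The estimate is good to about 2 mm. Next I'll check which tilts are reachable for laying the paddle down.

```bash
python3 - <<'E'
from h import *
for t in (45,55,65):
  for phi in range(0,360,30):   # horizontal dir of tool z
    ok=[]
    for x in (330,400,470,540):
      for y in (-50,50,150):
        for k in (0,np.pi):
          ph=np.radians(phi)
          Rm=R.from_euler('z',ph)*R.from_euler('y',-np.radians(t))*R.from_euler('x',np.pi)*R.from_euler('z',k)
          q=robot.inverse_kinematics([x,y,80],Rm.as_euler('xyz'))
          if q is not None: ok.append((x,y,int(k>0),[float(a) for a in np.round(q,1)]))
    print(t,phi,len(ok),ok[:3])
E
```

```text
45 0 8 [(470, 150, 0, [0.2, 0.2, 2.5, 3.5, 0.3, -1.8]), (470, 150, 1, [0.2, 0.2, 2.5, 3.5, 0.3, 1.3]), (540, -50, 0, [-0.6, 0.2, 2.4, 2.0, 0.4, -0.9])]
45 30 14 [(400, -50, 0, [-1.3, 0.2, 2.5, 1.0, 1.0, -1.0]), (400, -50, 1, [-1.3, 0.2, 2.5, 1.0, 1.0, 2.1]), (470, -50, 0, [-1.0, 0.2, 2.4, 1.1, 0.9, -0.9])]
45 60 22 [(330, -50, 0, [-1.3, 0.3, 2.3, 0.6, 1.2, -1.2]), (330, -50, 1, [-1.3, 0.3, 2.3, 0.6, 1.2, 2.0]), (330, 50, 0, [-1.1, 0.2, 2.5, 0.7, 1.1, -1.1])]
45 90 24 [(330, -50, 0, [-1.0, 0.4, 2.0, 0.4, 1.4, -1.2]), (330, -50, 1, [-1.0, 0.4, 2.0, 0.4, 1.4, 1.9]), (330, 50, 0, [-0.9, 0.3, 2.2, 0.5, 1.3, -1.2])]
45 120 24 [(330, -50, 0, [-0.7, 0.5, 1.8, 0.2, 1.5, -1.4]), (330, -50, 1, [-0.7, 0.5, 1.8, 0.2, 1.5, 1.8]), (330, 50, 0, [-0.6, 0.5, 1.9, 0.3, 1.5, -1.3])]
45 150 24 [(330, -50, 0, [-0.5, 0.6, 1.7, 0.0, 1.6, -1.6]), (330, -50, 1, [-0.5, 0.6, 1.7, 0.0, 1.6, 1.6]), (330, 50, 0, [-0.3, 0.6, 1.8, 0.1, 1.6, -1.4])]
45 180 24 [(330, -50, 0, [-0.3, 0.6, 1.7, -0.2, 1.6, -1.8]), (330, -50, 1, [-0.3, 0.6, 1.7, -0.2, 1.6, 1.4]), (330, 50, 0, [-0.1, 0.6, 1.7, -0.1, 1.6, -1.6])]
45 210 24 [
[... 3747 characters left out ...]
 [0.0, 0.8, 1.6, -0.5, 1.8, 1.2]), (330, 50, 0, [0.2, 0.8, 1.5, -0.3, 1.9, -1.8])]
65 240 24 [(330, -50, 0, [0.2, 0.7, 1.8, -0.7, 1.6, -2.0]), (330, -50, 1, [0.2, 0.7, 1.8, -0.7, 1.6, 1.2]), (330, 50, 0, [0.4, 0.8, 1.7, -0.6, 1.7, -2.0])]
65 270 24 [(330, -50, 0, [0.5, 0.6, 2.1, -1.0, 1.3, -1.9]), (330, -50, 1, [0.5, 0.6, 2.1, -1.0, 1.3, 1.2]), (330, 50, 0, [0.6, 0.7, 1.9, -0.8, 1.5, -2.0])]
65 300 10 [(330, 50, 0, [0.8, 0.6, 2.3, -1.2, 1.2, -1.8]), (330, 50, 1, [0.8, 0.6, 2.3, -1.2, 1.2, 1.3]), (330, 150, 0, [1.0, 0.7, 2.0, -1.0, 1.4, -2.0])]
65 330 6 [(470, 50, 0, [0.5, 0.6, 2.5, 4.2, 1.1, -1.6]), (470, 50, 1, [0.5, 0.6, 2.5, 4.2, 1.1, 1.5]), (540, -50, 0, [0.0, 0.6, 2.5, 3.7, 1.1, -1.6])]
```

```bash
python3 - <<'E'
from h import *
yaw=0.28; c,s=np.cos(yaw),np.sin(yaw)
g=np.array([572.,247.5,206])
robot.move_gripper(0.8)
robot.move_linear([g[0],g[1],260],[np.pi,0,yaw],speed=100)
hit=robot.move_linear(g,speed=60,f_stop=8); print("hit",hit,robot.current_tcp_pos())
robot.move_gripper(0.0)
print("w",robot.current_gripper_width()*93,robot.current_finger_force(),robot.current_contact_force())
robot.move_linear(g+[0,0,23],speed=40)
print("w",robot.current_gripper_width()*93,robot.current_contact_force())
print(robot.move_linear(g+[-100*c,-100*s,23],speed=70,f_stop=8))
print(robot.current_tcp_pos(),robot.current_gripper_width()*93,robot.current_contact_force(),robot.current_t())
w=cam("side"); cv2.imwrite("pics/s1.png",cv2.resize(w["img"][130:400,120:420],None,fx=2,fy=2))
E
```

```text
hit False [572.3216773  247.60722464 206.50991659]
w 39.86990077130593 30.000018551945686 [0.26022406 0.43093617 0.97782524]
w 39.62950344647783 [ 0.22437589  0.04160264 -0.34740254]
False
[476.209783   219.89585949 228.89849336] 39.377111082260015 [-0.10681191 -0.3622419  -1.23841876] 9.95
```

View pics/s1.png

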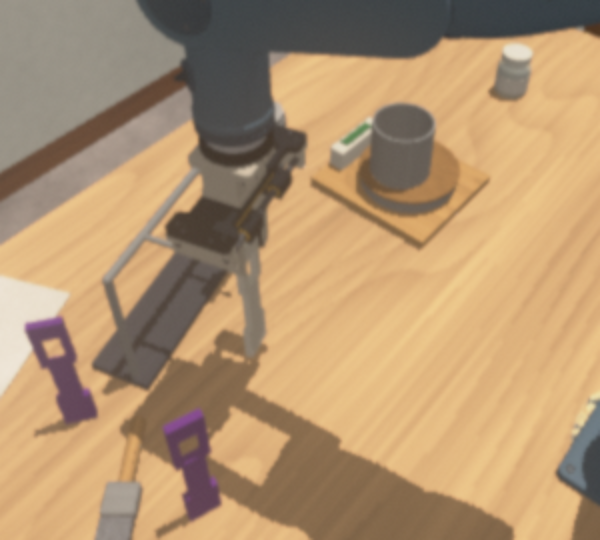

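The side picture shows the paddle hanging upright from the fingers at about (252,300), clear of the hook, with nothing else disturbed. Next I'll carry it to the free area and lay it down with the blade pointing +y.

```bash
python3 - <<'E'
from h import *
def ori(t,ph=np.pi/2): return (R.from_euler('z',ph)*R.from_euler('y',-np.radians(t))*R.from_euler('x',np.pi)).as_euler('xyz')
X,Y=345,-30
robot.move_linear([440,190,260],speed=100)
robot.move_ptp([X,Y,300],ori(0))
print(robot.current_qpos().round(2) if hasattr(robot.current_qpos(),'round') else robot.current_qpos(),robot.current_gripper_width()*93)
T=75
while robot.inverse_kinematics([X,Y,45],ori(T)) is None or robot.inverse_kinematics([X,Y,160],ori(T)) is None: T-=5
print("T",T)
robot.move_ptp([X,Y,260],ori(40)); robot.move_ptp([X,Y,160],ori(T))
print(robot.current_tcp_pos(),robot.current_gripper_width()*93,robot.current_t())
hit=robot.move_linear([X,Y,45],speed=50,f_stop=2.5)
print(hit,robot.current_tcp_pos(),robot.current_contact_force(),robot.current_gripper_width()*93)
w=cam("side"); cv2.imwrite("pics/s2.png",cv2.resize(w["img"][130:400,200:500],None,fx=2,fy=2))
E
```

```text
[-0.41 -0.18  1.8   0.    1.52 -0.41] 39.52652422569637
T 75
[345.3229461  -29.34995006 160.52503187] 39.47871592144414 13.6917
True [344.98392699 -29.88006124  45.91422508] [-0.30242022 -1.39049377  1.32943324] 39.98454854233396
```

View pics/s2.png

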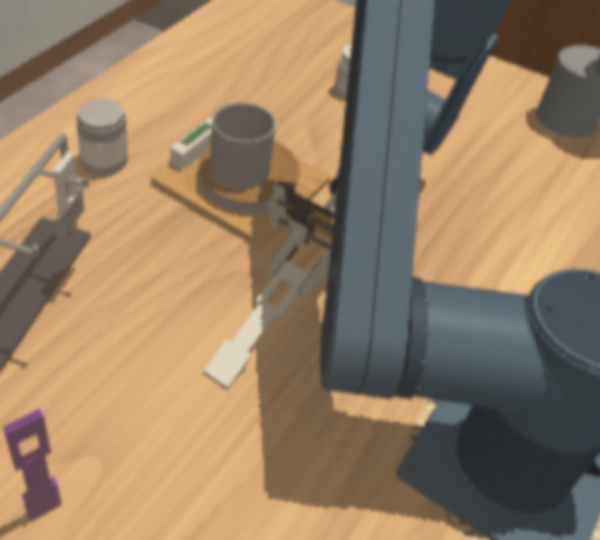

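The side picture shows the blade tip touching the bench at about (220,372), with the shank rising slightly to the fingers at about (290,250). I'll release it, rise, and look from above.

```bash
python3 - <<'E'
from h import *
import pickle
robot.move_gripper(0.6); robot.sleep(0.4)
p=np.array(robot.current_tcp_pos())
robot.move_linear([p[0],p[1],150],speed=120)
robot.move_ptp([375,70,300],[np.pi,0,0])
robot.move_gripper(0.8)
print(robot.current_qpos(),robot.current_tcp_pos(),robot.current_t())
w=cam("wrist"); pickle.dump(w,open("w2.pkl","wb")); cv2.imwrite("pics/w2.png",w["img"])
t=cam("top"); pickle.dump(t,open("t2.pkl","wb"))
print(proj(w,[345,60,5]),w["eye"])
E
```

```text
[-1.10197956e-01 -1.05615511e-01  1.73795776e+00 -5.01075490e-06
  1.50929227e+00  1.46063784e+00] [375.01030781  69.98086452 299.98336587] 20.7917
[285.8751163  195.23148549] [453.11034063  69.92784719 466.36012352]
```

View pics/w2.png

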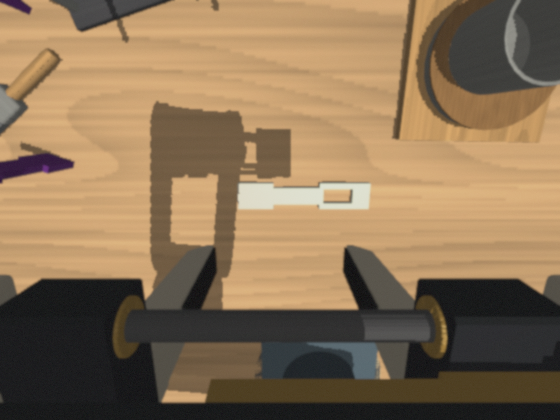

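The wrist view shows the paddle lying flat from (238,196) at the blade to (370,195) at the head. I'll segment it, grip it by the shank near the balance point, and look at the tin from the hover.

```bash
python3 - <<'E'
from h import *
import pickle
w=pickle.load(open("w2.pkl","rb"))
im=w["img"].astype(int); m=((im.min(2)>150)&(im.max(2)-im.min(2)<60)).astype(np.uint8)
m[:170]=0;m[220:]=0;m[:,:220]=0;m[:,390:]=0
pts=cv2.findNonZero(m)[:,0]
W=np.array([pix2z(w,u,v,10)[:2] for u,v in pts]).astype(np.float32)
(cx,cy),sz,ang=cv2.minAreaRect(W); b=cv2.boxPoints(((cx,cy),sz,ang))
e=sorted([(np.linalg.norm(b[i]-b[(i+1)%4]),i) for i in range(4)])[-1][1]; a=b[(e+1)%4]-b[e]
if a[1]<0:a=-a
a/=np.linalg.norm(a); print("centre",cx,cy,"size",sz,"axis to blade",a)
g=np.array([cx,cy])+5*a; psi=np.arctan2(a[1],a[0])   # tool x along paddle
robot.move_ptp([*g,120],[np.pi,0,psi])
robot.move_gripper(0.6)
robot.move_linear([*g,30],speed=120)
print("hit",robot.move_linear([*g,2],speed=40,f_stop=8),robot.current_tcp_pos())
robot.move_gripper(0.0)
tp=robot.current_tcp_pos(); print("w",robot.current_gripper_width()*93,robot.current_finger_force())
robot.move_linear([*g,260],speed=120)
print("w",robot.current_gripper_width()*93,robot.current_contact_force(),robot.current_ft_torque())
np.savez("g.npz",off=np.array(tp)[:2]-[cx,cy],psi=psi,a=a,z=tp[2])
robot.move_ptp([470,-120,280],[np.pi,0,psi-np.pi/2])
w=cam("wrist"); pickle.dump(w,open("w3.pkl","wb")); cv2.imwrite("pics/w3.png",w["img"])
print(robot.current_tcp_pos(),robot.current_t(),proj(w,[534,-189,148]))
E
```

```text
centre 344.7321472167969 33.35935974121094 size (40.550575256347656, 200.3682403564453) axis to blade [-1.1331675e-04  1.0000000e+00]
hit False [344.82173993  38.344373     1.99401381]
w 25.41355836876 30.00028520822525
w 25.239487599283358 [-0.87129525 -0.10064504 -1.01367775] [-0.03448312 -0.07471816  0.02136144]
[ 469.68050399 -119.41779832  279.90571616] 28.8083 [353.36159891 137.17916667]
```

View pics/w3.png

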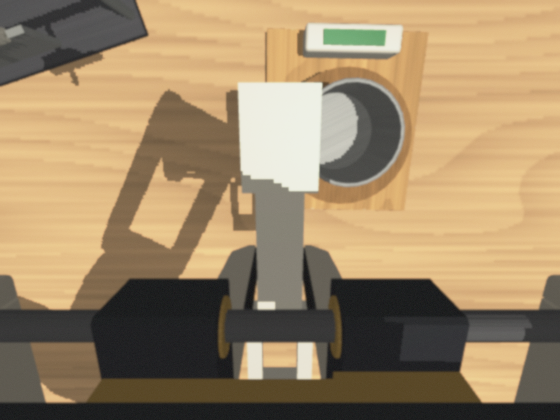

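The wrist view shows the paddle level in the grip with its blade ahead. The tin rim spans from the top at (352,77) to the bottom at (352,186), with its right edge at 406, so its centre is at about (353,131). I'll place the paddle there.

```bash
python3 - <<'E'
from h import *
import pickle
w=pickle.load(open("w3.pkl","rb")); d=np.load("g.npz")
c=pix2z(w,353,131,148); print("can",c)
T=np.array([c[0]+d["off"][1],c[1]]); z=150
robot.move_linear([*T,200],speed=120)
hit=robot.move_linear([*T,z-2],speed=25,f_stop=2)
print(hit,robot.current_tcp_pos(),robot.current_contact_force(),robot.current_ft_torque())
w=cam("side"); cv2.imwrite("pics/s3.png",cv2.resize(w["img"][130:300,230:430],None,fx=3,fy=3)); print(robot.current_t())
E
```

```text
can [ 539.62614117 -188.27472597  148.        ]
True [ 544.60763111 -188.27169013  150.10092777] [-0.67247435 -0.25745498  5.63321076] [0.00182165 0.08110976 0.04928316]
31.8917
```

View pics/s3.png

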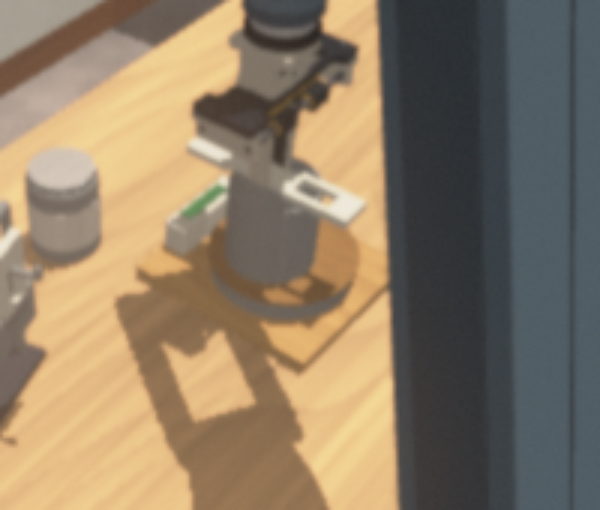

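The side picture shows the paddle level across the rim at about (275,180), and contact came at the expected height. I'll open gently, rise, and check.

```bash
python3 - <<'E'
from h import *
p=np.array(robot.current_tcp_pos())
robot.move_gripper(0.5); robot.sleep(0.3)
robot.move_linear([p[0],p[1],300],speed=80)
robot.move_ptp([470,-120,330],[np.pi,0,0]); robot.sleep(0.3)
w=cam("wrist"); cv2.imwrite("pics/w4.png",w["img"]); print(robot.current_t(),proj(w,[539.6,-188.3,153]),robot.current_contact_force())
E
```

```text
35.6667 [342.49482883 130.21273577] [-0.63066353 -0.42165853  0.32086785]
```

View pics/w4.png

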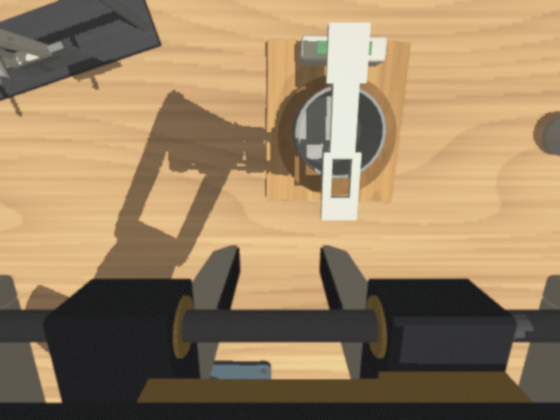

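The wrist view shows the paddle flat across the mouth, from (349,22) to (340,220). Its centre is at about (344,122) and the rim centre at about (341,131), so they agree within 10 mm and nothing is touching. I'm handing in.

```bash
python3 -c "
from bench import robot
print(robot.hand_in())"
```

```text
the job is handed in; nothing more can be done
None
```

The paddle was unhooked upright, laid flat on the bench and released, then picked up again and laid across the open tin's mouth within about 10 mm of centre; the job is handed in, but no verdict was returned.

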